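# Unload the engraved snap hook and clip it on the rail

## Task

The big snap hook in the marking nest has been engraved. Swing the keeper aside, lift the hook out of the nest and snap it over the hanging rail through its spring gate, in the empty bay above the job card, so that it hangs there freely with the gate closed; wait until it has stopped swinging. Leave the two hooks already on the rail hanging.

Things in the scene. Friction and masses are not known exactly. Their poses are not given: they have to be found in the camera images.
- snap_hook: Large dark D-shaped snap hook of 10 mm round bar, 120 x 72 x 10 mm, about 0.1 kg, standing on edge in the nest, spine up, gate down. Origin at the centre of its outline; x along its length, y through its thickness, z from gate to spine. Clear inside: z -27 to +26 mm, about 100 mm long. Let go with the rail inside, it swings down and hangs by one end, still after 4 to 5 s.
- hook_spine (a point): Middle of the hook's spine, its straight upper bar (10 mm thick, x from -38 to +38 mm), 31 mm above the hook's origin; same axes as the hook.
- hook_mouth (a point): Where a bar goes in: on the gate's centre line near its free tip, at x -12, z -31 mm in the hook. The gate's tip ends at x -21, the fixed nose it closes against at x -25, its hinge is at x +30 mm. Entering at x -20 to -5 mm, a 10 mm bar pushes the gate inward; it is past the gate, which snaps shut behind it, once its centre is at about z +8 mm in the hook.
- hook_gate (a joint): Hook gate (pale bar, 8 mm thick): 0 = closed, grows as it swings inward, to 1.15 rad. A spring always closes it; pushing it fully open near its tip takes 2 to 7 N.
- nest: Fixed marking nest: aluminium plate 184 x 64 x 10 mm with two black slotted blocks (40 mm wide, tops 38 mm above the worktop) that hold the hook's lower 24 mm; slot 12.4 mm wide. Origin on the worktop below the hook's centre; x along the hook, towards the keeper's post. The hook leaves the nest straight up.
- keeper (a joint): Swing keeper, a flat steel arm over the +x end of the hook's spine (underside 88.5 mm above the worktop, spine top 86 mm), so the hook cannot lift. 0 = along the nest; grows counter-clockwise seen from above, to 1.75 rad; aside means about square to the nest (1.2 rad or more). Light friction; it stays where it is left.
- keeper_knob (a point): Middle of the keeper's upright black knob, 17 mm in diameter, 34 mm tall (about 100 to 130 mm above the worktop), 30 mm from the pivot.
- keeper_pivot (a point): The vertical axis of the keeper, at the nest's x = +84 mm, at the arm's underside.
- rack: Fixed hanging rack, grey base 96 x 316 x 8 mm with two posts and a level round steel rail of 10 mm diameter between them, its axis 165 mm above the worktop. Origin on the worktop under the rail's middle; y along the rail. The laser head hangs 0.26 m up, 0.1 m behind the rack: keep the arm on the robot's side. Two collars of 18 mm diameter part the rail into three bays of 90 mm pitch.
- free_bay (a point): Point on the rail's axis in the middle of the empty bay, straight above the white job card that lies on the rack's base; y along the rail, z up.
- hung_a: Smaller dark snap hook, 62 x 104 x 9 mm, loose, hanging on the rail in another bay, its long side upright.
- hung_b: A second smaller hook like it, hanging in the third bay.

How it is judged:
By the outcome, as a careful person would: the job done as asked, in the order asked, and still so for the second after the job is handed in, with the robot touching nothing.
It also fails if it takes over 53 s, if anything falls off the work surface, if the arm or the gripper's body presses on something with over 40 N, if the wrist force passes 120 N, or if a joint passes its speed limit or range.

## Robot

A 6-joint arm with a two-finger parallel gripper is mounted at the origin on a cart in front of the work surface, level with it; the furniture and walls round the work are solid. World frame = base frame: x ahead of the robot, y to its left, z up, the work surface at z = 0. Lengths are in mm, angles in rad, forces in N, time in s.
With the tool pointing down it reaches from about 350 to 975 mm from the base axis. Payload 7.1 kg.
Tool frame: the origin (TCP) lies midway between the tips of the shut fingers; the grasp point (between the pads) lies ctrl.grip_point_offset behind it (ctrl.grip_point_offset is the distance from the TCP to the grasp point, in mm); z points along the fingers, y is the line along which they close (so a half turn about z gives the same grasp; the last joint's range is limited). The gripper opens to 88 mm and grips with 3 to 60 N. Pads are 20 mm wide; open, the fingers measure 115 mm over their backs; the gripper's body (75 mm by 178 mm) begins 61 mm behind the grasp point.
Start: joints at [-1.119, 0.423, 1.63, -0, 1.089, -0.019], TCP at [283.513, -556.978, 222.675] pointing down, gripper open.
Joint ranges: [-3, 3], [-0.9, 2.11], [0.09, 2.58], [-1.31, 4.45], [0.11, 2.69], [-2.54, 2.54]. Speed limits (rad/s): [2.39, 2.39, 3.01, 3.14, 3.14, 3.14].

## Interface

Orientations are given as a rotation vector (axis times angle).
In Python, from workcell import ctrl gives the robot as it stands.
- The arm moves only by the tool apply_moves, never from a script. Its argument "targets" is a list of rows, each an object of numbers: "tx", "ty", "tz": the shift along the world's x, y, z in m; "spin": the turn about the world's z in degrees. In form: [{"tx": .., "ty": .., "tz": .., "spin": ..}, ...]. A call has exactly 8 rows; each row is the pose to reach, as a shift and turn from the pose commanded when the call began; what a row does not reach only later rows make up. A row lasts 1/10 s, in which the tool goes at most 50 mm and 8.59 degrees, less where a joint would pass 70% of its speed; a pose out of reach is approached as far as the arm can. A call with a gripper value outside its range is refused whole. "gripper" is the closure, from -1 (fully open) to 1 (shut), set as the call begins (left out, the last holds). The fingers move at their own pace and stop on an object; the grip force is fixed at half the most. Time passes only in rows, so rows that repeat a pose let the fingers close, or fill a call up. It gives the time, the measured TCP pose, the force, the opening and the grip force at its end, in the units of the state.
- ctrl.get_obs(): the state, without advancing time (a new reading comes with each control period).
- ctrl.get_image(name): name is "scene" or "side" or "wrist"; returns the picture (400x640x3 uint8, red, green, blue); there is no depth.
- ctrl.get_calibration(name): a dict with "fov_y" (degrees; the focal length in pixels is half the picture's height over the tangent of half this angle, whatever the lens; pixels are square), "cx", "cy" (the principal point, pixels), "rvec" (rotation vector, rad) and "tvec" (3), from world to camera coordinates, as OpenCV has them. Camera axes: x right, y down, z forward; pixel columns grow to the right and rows downward; lengths in mm; the calibration is good to about 2 mm. A picture is of the moment at which its call begins: read the wrist's pose just before it. get_calibration takes no time and is no camera call; for the wrist camera it gives the pose at the moment of the call.
- ctrl.close_job(): hands the job in; it is judged then, once.
Trained networks look in the newest picture that a camera, given by its name, has taken for a name from the list of things; names that differ only in an ending like _2 or _b are one class to them, and where a whole thing is asked for, a point or a joint stands for the part that bears it (a point fixed in the world has none). Each returns a list of dicts, best first, with "score" (0 to 1); they miss things now and then, are a little off and sometimes report something else, mostly with a low value. They report only what shows in the picture. A call takes as long as a camera call.
- ctrl.outline_of(name, camera): "pixels" (400x640 bool, what is visible of it) and "box" ([left, top, right, bottom] in pixels, round what is visible of it).
- ctrl.pinpoint(name, camera): "uv" ([column, row] in pixels: a listed point, or the origin of a listed thing).
The state is a dict: "t": time; "qpos": joint angles; "qvel": joint speeds; "joint_torque": joint torques, N m; "ee_pos": TCP position; "orientation": TCP orientation; "ft_force": force on the tool from outside, world axes, zero at the start; "moment": the same for the moment, N m; "width": finger opening in mm; "grasp_force": force on a finger pad.
Only numpy, scipy, OpenCV 4.12 (cv2) and the standard library are available. Lean on these libraries where they do the work, as an engineer would, in place of code of your own. Each camera call takes 0.05 s, during which the arm holds its last target. There are 200 camera calls.

## Working session

There is one attempt and no reset: what is moved stays moved. The work goes in short steps, Python scripts to look and compute and a tool call to move; the robot and the scene stay as the last step left them, time stands still between calls to the robot, and variables do not carry over. Pictures are saved under pics/ and viewed, at most 10 in all, crops included, and the job is handed in when it is done.

Besides the shell and the picture viewer there is one more tool, called by a JSON object that holds its "name" and its "arguments". apply_moves: Moves the arm, as the interface text tells. Its arguments: {"type":"object","properties":{"targets":{"type":"array"},"gripper":{"type":"number"}},"required":["targets"]}

```bash
mkdir -p pics; ls; cat > h.py <<'E'
import numpy as np, cv2
from workcell import ctrl
def cal(n):
    c=ctrl.get_calibration(n); f=200/np.tan(np.radians(c['fov_y'])/2)
    K=np.array([[f,0,c['cx']],[0,f,c['cy']],[0,0,1.]])
    R=cv2.Rodrigues(np.array(c['rvec'],float))[0]; return K,R,np.array(c['tvec'],float)
def ray(n,uv):
    K,R,t=cal(n); d=R.T@np.linalg.inv(K)@np.array([uv[0],uv[1],1.]); return -R.T@t,d/np.linalg.norm(d)
def atz(n,uv,z):
    o,d=ray(n,uv); return o+d*(z-o[2])/d[2]
def tri(obs):
    A=np.zeros((3,3));b=np.zeros(3);L=[]
    for n,uv in obs:
        o,d=ray(n,uv);P=np.eye(3)-np.outer(d,d);A+=P;b+=P@o;L.append((o,P))
    X=np.linalg.solve(A,b); return X,[round(float(np.linalg.norm(P@(X-o))),1) for o,P in L]
def proj(n,X):
    K,R,t=cal(n); p=K@(R@np.array(X,float)+t); return p[:2]/p[2]
def snap(n,f): 
    im=ctrl.get_image(n); cv2.imwrite('pics/'+f,im[:,:,::-1]); return im
E
python3 - <<'E'
from h import *
np.set_printoptions(precision=1,suppress=True)
print(ctrl.grip_point_offset, ctrl.get_obs())
for n in('scene','side','wrist'):
    snap(n,n+'0.png'); K,R,t=cal(n); print(n,-R.T@t,R[2])
names=['snap_hook','hook_spine','hook_mouth','nest','keeper_knob','keeper_pivot','rack','free_bay','hung_a']
P={}
for k in names:
    for n in('scene','side'):
        r=ctrl.pinpoint(k,n); print(k,n,[(np.array(q['uv']),round(q['score'],2)) for q in r[:3]])
        if r:P[k,n]=r[0]['uv']
    if (k,'scene') in P and (k,'side') in P: print('  ',tri([(n,P[k,n]) for n in('scene','side')]))
E
```

```text
pics
18.700000000000003 {'t': 0.0, 'qpos': array([-1.1,  0.4,  1.6, -0. ,  1.1, -0. ]), 'qvel': array([ 0., -0.,  0.,  0., -0., -0.]), 'joint_torque': array([ -0. , -54.5, -27.4,   0.1,   0. ,  -0. ]), 'ee_pos': array([ 283.3, -556.5,  221.9]), 'orientation': array([-3.1, -0.7,  0. ]), 'ft_force': array([ 1. ,  1.1, -1. ]), 'moment': array([ 0. ,  0. , -0.1]), 'grasp_force': 0.0, 'width': 87.68430886444789}
scene [1045.1 -133.3  950.9] [-0.5  0.2 -0.8]
side [1108.1 -543.8  683.8] [-0.6  0.6 -0.5]
wrist [ 345.8 -524.7  382.8] [-0.2 -0.1 -1. ]
snap_hook scene [(array([228. , 233.9]), 0.5)]
snap_hook side [(array([232.4, 268.5]), 0.87)]
   (array([ 460.7, -146.2,   48.2]), [1.8, 1.8])
hook_spine scene [(array([224.5, 229.2]), 0.67)]
hook_spine side [(array([232.3, 257.4]), 0.67)]
   (array([ 468.8, -149.4,   85.5]), [2.5, 2.5])
hook_mouth scene [(array([228. , 237.2]), 0.54)]
hook_mouth side [(array([228.7, 273.3]), 0.92)]
   (array([ 456.6, -150.8,   32.5]), [1.7, 1.7])
nest scene [(array([236.1, 241.6]), 0.97)]
nest side [(array([229.8, 284.8]), 0.95)]
   (array([ 439.7, -137.3,  -23.1]), [5.9, 5.9])
keeper_knob scene [(array([233.2, 235.6]), 0.59)]
keeper_knob side [(array([251.1, 251. ]), 0.89)]
   (array([ 518.7, -135.2,  122.8]), [1.5, 1.5])
keeper_pivot scene [(array([244.3, 247.1]), 0.63)]
keeper_pivot side [(array([264.6, 264.7]), 0.68)]
   (array([ 541.3, -120.5,   93. ]), [1.1, 1.1])
rack scene [(array([341.2, 199.6]), 0.87)]
rack side [(array([340.9, 222.7]), 0.61)]
   (array([471.2, 179.6,  19.8]), [4.3, 4.3])
free_bay scene []
free_bay side []
hung_a scene [(array([224. , 229.1]), 0.75), (array([370.8, 160. ]), 0.47), (array([347.3, 170.6]), 0.4)]
hung_a side [(array([357.7, 169.2]), 0.8), (array([339.9, 180. ]), 0.67)]
   (array([ 733.2, -133.1,  418. ]), [39.1, 39.1])
```

```bash
python3 - <<'E'
import cv2,numpy as np
a=cv2.imread('pics/scene0.png');b=cv2.imread('pics/side0.png')
f=lambda i:cv2.resize(i[120:300,170:430],None,fx=3,fy=3,interpolation=cv2.INTER_CUBIC)
cv2.imwrite('pics/ca.png',f(a));cv2.imwrite('pics/cb.png',f(b))
E
```

```text
(no output)
```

View pics/ca.png

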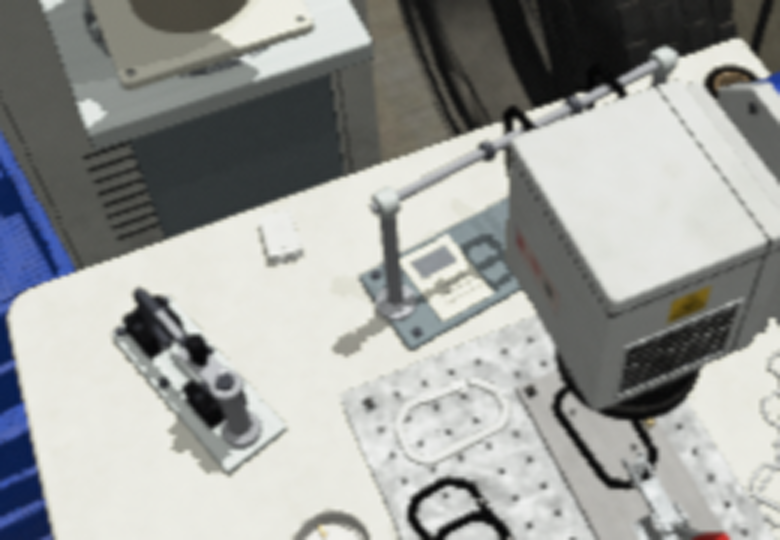

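View pics/cb.png

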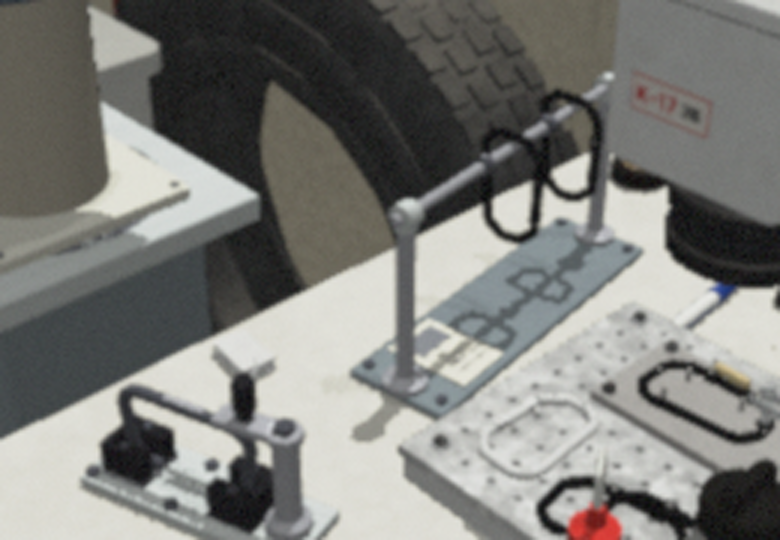

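The job card lies under the rail's near bay (card at scene (319,211), side (322,236)). The two hung hooks are in the farther bays, and the keeper lies over the hook's near end. Next I work out the rail line and the nest axis.

```bash
python3 - <<'E'
from h import *
np.set_printoptions(precision=1,suppress=True)
c=lambda u,v:(170+u/3-.33,120+v/3-.33)
for nm,n,u,v in [('post1','scene',384,201),('col1','scene',487,151),('col2','scene',577,102),('post2','scene',665,62),('post1','side',407,212),('post2','side',607,82)]:
    print(nm,n,atz(n,c(u,v),165))
print('foot scene',atz('scene',c(396,306),8),'side',atz('side',c(406,383),8))
print('card scene',atz('scene',c(450,278),8),'side',atz('side',c(446,353),8))
for nm,s,d in [('spine left',(137,293),(130,388))]: print(nm,atz('scene',c(*s),86),atz('side',c(*d),86))
# nest plate corners z=10
for q in [(113,335),(288,428),(228,472)]: print('plate scene',atz('scene',c(*q),10))
for q in [(82,482),(338,513)]: print('plate side',atz('side',c(*q),10))
print('post top scene',atz('scene',c(226,384),95),'side',atz('side',c(286,428),95), tri([('scene',c(226,384)),('side',c(286,428))]))
print(cv2.Rodrigues(ctrl.get_obs()['orientation'])[0])
E
```

```text
post1 scene [476.8  49.8 165. ]
col1 scene [464.4 149.  165. ]
col2 scene [447.5 243.5 165. ]
post2 scene [438.4 336.8 165. ]
post1 side [473.5  55.6 165. ]
post2 side [428.5 343.  165. ]
foot scene [480.6  50.1   8. ] side [477.4  52.1   8. ]
card scene [473.2 108.2   8. ] side [470.6 104.    8. ]
spine left [ 422.1 -161.8   86. ] [ 421.9 -162.8   86. ]
plate scene [ 402.5 -196.6   10. ]
plate scene [557.3 -83.1  10. ]
plate scene [ 574.8 -143.1   10. ]
plate side [ 404.  -200.9   10. ]
plate side [555.2 -86.8  10. ]
post top scene [ 543.6 -119.9   95. ] side [ 539.5 -116.7   95. ] (array([ 545.7, -120.4,  100.2]), [1.0, 1.0])
[[ 0.9  0.5  0. ]
 [ 0.5 -0.9 -0. ]
 [-0.   0.  -1. ]]
```

View pics/wrist0.png

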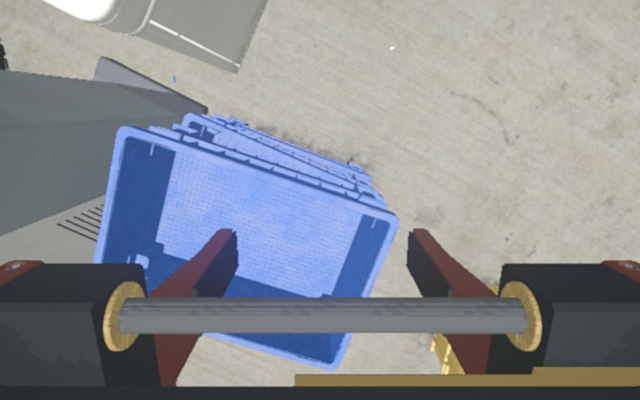

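{"name": "apply_moves", "arguments": {"targets": [{"tx": 0.015,"ty": 0.03,"tz": 0.005},{"tx": 0.035,"ty": 0.07,"tz": 0.015},{"tx": 0.055,"ty": 0.115,"tz": 0.02},{"tx": 0.075,"ty": 0.16,"tz": 0.02},{"tx": 0.095,"ty": 0.205,"tz": 0.02},{"tx": 0.115,"ty": 0.25,"tz": 0.02},{"tx": 0.135,"ty": 0.295,"tz": 0.02},{"tx": 0.15,"ty": 0.335,"tz": 0.02}], "gripper": -1}}

```text
validation failed for argument at $.ta...
```

{"name": "apply_moves", "arguments": {"targets": [{"tx": 0.01,"ty": 0.02,"tz": 0.0},{"tx": 0.015,"ty": 0.03,"tz": 0.0},{"tx": 0.02,"ty": 0.035,"spin": 0},{"tx": 0.02,"ty": 0.035},{"tx": 0.02,"ty": 0.035},{"tx": 0.02,"ty": 0.035},{"tx": 0.02,"ty": 0.035},{"tx": 0.02,"ty": 0.035}]}}

```text
validation failed for argument at $.ta...
```

```bash
cat > look.py <<'E'
from h import *
import sys
np.set_printoptions(precision=1,suppress=True)
o=ctrl.get_obs();R=cv2.Rodrigues(o['orientation'])[0]
print(o['t'],o['ee_pos'],'yaw',np.degrees(np.arctan2(R[1,0],R[0,0])),o['ft_force'],o['width'])
im=snap('wrist',sys.argv[1])
for k,z in [('snap_hook',50),('hook_spine',81),('keeper_knob',115),('keeper_pivot',88.5),('nest',0)]:
    for q in ctrl.pinpoint(k,'wrist')[:2]: print(k,np.array(q['uv']),round(q['score'],2),atz('wrist',q['uv'],z))
E
python3 look.py w1.png
```

```text
1.05 [ 283.5 -557.   222.7] yaw 26.975788299611853 [ 0.5 -0.4  0.1] 87.86477825238127
```

View pics/w1.png

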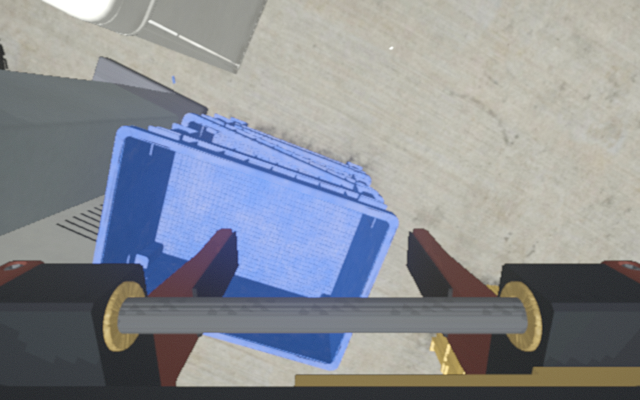

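The arm has not moved, because every row needs all four fields. The view is unchanged (bin and fingers only). I resend with full rows.

{"name": "apply_moves", "arguments": {"targets": [{"tx": 0.015,"ty": 0.03,"tz": 0.005,"spin": 0},{"tx": 0.035,"ty": 0.07,"tz": 0.015,"spin": 0},{"tx": 0.055,"ty": 0.115,"tz": 0.02,"spin": 0},{"tx": 0.075,"ty": 0.16,"tz": 0.02,"spin": 0},{"tx": 0.095,"ty": 0.205,"tz": 0.02,"spin": 0},{"tx": 0.115,"ty": 0.25,"tz": 0.02,"spin": 0},{"tx": 0.135,"ty": 0.295,"tz": 0.02,"spin": 0},{"tx": 0.15,"ty": 0.335,"tz": 0.02,"spin": 0}], "gripper": -1}}

```text
t: 2.15
ee_pos: [434.3, -219.9, 243.0]
orientation: [3.054, 0.733, 0.001]
ft_force: [0.5, 0.7, 0.4]
width: 87.7
grasp_force: 0.0
```

{"name": "apply_moves", "arguments": {"targets": [{"tx": 0.01,"ty": 0.02,"tz": 0,"spin": 0},{"tx": 0.015,"ty": 0.03,"tz": 0,"spin": 0},{"tx": 0.02,"ty": 0.035,"tz": 0,"spin": 0},{"tx": 0.02,"ty": 0.035,"tz": 0,"spin": 0},{"tx": 0.02,"ty": 0.035,"tz": 0,"spin": 0},{"tx": 0.02,"ty": 0.035,"tz": 0,"spin": 0},{"tx": 0.02,"ty": 0.035,"tz": 0,"spin": 0},{"tx": 0.02,"ty": 0.035,"tz": 0,"spin": 0}]}}

```text
t: 2.95
ee_pos: [453.3, -187.5, 242.6]
orientation: [-3.055, -0.731, 0.0]
ft_force: [-0.0, -0.8, -1.1]
width: 87.7
grasp_force: 0.0
```

```bash
python3 look.py w2.png
```

```text
2.95 [ 453.3 -187.5  242.6] yaw 26.922252185159476 [-0.  -0.8 -1.1] 87.66318579034501
snap_hook [290.3 154.9] 0.67 [ 457.5 -147.6   50. ]
hook_spine [289.1 152.9] 0.86 [ 463.9 -146.3   81. ]
keeper_knob [297.8  94.4] 0.87 [ 515.8 -132.9  115. ]
keeper_knob [295.4 143.5] 0.57 [ 479.  -148.5  115. ]
keeper_pivot [300.9  60.7] 0.77 [ 542.4 -120.9   88.5]
keeper_pivot [289.4 151. ] 0.22 [ 466.8 -145.8   88.5]
nest [12.3  8.8] 0.71 [455.6 188.7   0. ]
nest [296.9 144.6] 0.7 [ 464.  -147.9    0. ]
```

View pics/w2.png

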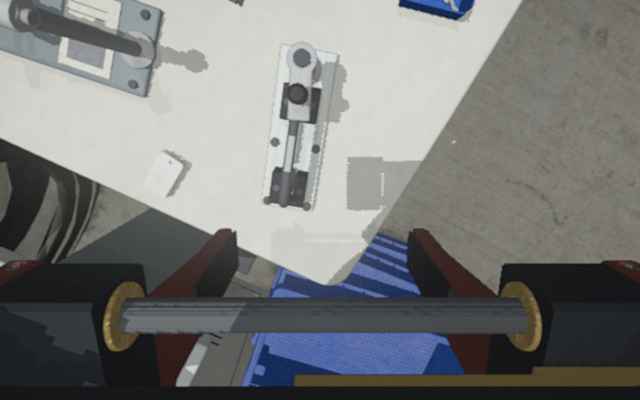

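The nest runs from (285,190) to (301,60) with its centre near (464,-147) and a yaw of about 18.4°. The knob is at px (297,94), about (515,-131), and the spine is clearly visible. The sizes agree (pivot to centre 83 mm). I straddle the knob and sweep it diagonally.

{"name": "apply_moves", "arguments": {"targets": [{"tx": 0.015,"ty": 0.014,"tz": -0.01,"spin": 7},{"tx": 0.03,"ty": 0.028,"tz": -0.03,"spin": 15},{"tx": 0.045,"ty": 0.042,"tz": -0.05,"spin": 23},{"tx": 0.06,"ty": 0.055,"tz": -0.07,"spin": 31},{"tx": 0.061,"ty": 0.0565,"tz": -0.085,"spin": 36.5},{"tx": 0.061,"ty": 0.0565,"tz": -0.11,"spin": 36.5},{"tx": 0.061,"ty": 0.0565,"tz": -0.13,"spin": 36.5},{"tx": 0.061,"ty": 0.0565,"tz": -0.135,"spin": 36.5}]}}

```text
t: 4.05
ee_pos: [513.2, -130.0, 105.7]
orientation: [-2.669, -1.652, 0.004]
ft_force: [-0.0, 0.1, 0.5]
width: 88.0
grasp_force: 0.0
```

{"name": "apply_moves", "arguments": {"targets": [{"tx": 0.013,"ty": -0.0065,"tz": 0,"spin": 0},{"tx": 0.025,"ty": -0.0125,"tz": 0,"spin": 0},{"tx": 0.033,"ty": -0.0165,"tz": 0,"spin": 0},{"tx": 0.041,"ty": -0.0205,"tz": 0,"spin": 0},{"tx": 0.049,"ty": -0.0245,"tz": 0,"spin": 0},{"tx": 0.057,"ty": -0.0285,"tz": 0,"spin": 0},{"tx": 0.065,"ty": -0.0325,"tz": 0,"spin": 0},{"tx": 0.07,"ty": -0.035,"tz": 0,"spin": 0}]}}

```text
t: 4.85
ee_pos: [585.4, -165.4, 107.9]
orientation: [-2.672, -1.651, -0.001]
ft_force: [-2.1, 4.2, -0.2]
width: 88.1
grasp_force: 2.0
```

```bash
python3 - <<'E'
from h import *
np.set_printoptions(precision=1,suppress=True)
o=ctrl.get_obs();print(o['t'],o['ee_pos'],o['ft_force'])
snap('side','s2.png')
for k,z in [('keeper_knob',115),('keeper_pivot',88.5),('hook_spine',81)]:
    for q in ctrl.pinpoint(k,'side')[:2]: print(k,q['uv'],round(q['score'],2),atz('side',q['uv'],z))
E
```

```text
4.85 [ 585.4 -165.4  107.9] [-2.1  4.2 -0.2]
keeper_knob [253.4, 266.5] 0.46 [ 553.3 -155.1  115. ]
keeper_pivot [263.6, 265.2] 0.55 [ 538.2 -119.6   88.5]
hook_spine [233.4, 258.4] 0.75 [ 471.4 -146.4   81. ]
```

The keeper now stands square (about 1.55 rad). I back off, lift and turn over the spine.

{"name": "apply_moves", "arguments": {"targets": [{"tx": -0.008,"ty": 0.004,"tz": 0,"spin": 0},{"tx": -0.008,"ty": 0.004,"tz": 0.03,"spin": 0},{"tx": -0.01,"ty": 0.005,"tz": 0.065,"spin": 0},{"tx": -0.03,"ty": 0.005,"tz": 0.09,"spin": -8},{"tx": -0.055,"ty": 0.006,"tz": 0.1,"spin": -16},{"tx": -0.08,"ty": 0.008,"tz": 0.1,"spin": -24},{"tx": -0.105,"ty": 0.011,"tz": 0.1,"spin": -32},{"tx": -0.125,"ty": 0.014,"tz": 0.1,"spin": -40}]}}

```text
t: 5.85
ee_pos: [457.5, -151.0, 207.8]
orientation: [3.077, 0.63, 0.0]
ft_force: [-0.2, -1.2, -0.0]
width: 87.9
grasp_force: 0.0
```

{"name": "apply_moves", "arguments": {"targets": [{"tx": -0.007,"ty": 0,"tz": 0,"spin": -5},{"tx": -0.007,"ty": 0,"tz": 0,"spin": -5},{"tx": -0.007,"ty": 0,"tz": 0,"spin": -5},{"tx": -0.007,"ty": 0,"tz": 0,"spin": -5},{"tx": -0.007,"ty": 0,"tz": 0,"spin": -5},{"tx": -0.007,"ty": 0,"tz": 0,"spin": -5},{"tx": -0.007,"ty": 0,"tz": 0,"spin": -5},{"tx": -0.007,"ty": 0,"tz": 0,"spin": -5}]}}

```text
t: 6.65
ee_pos: [452.6, -151.5, 207.6]
orientation: [-3.101, -0.505, 0.0]
ft_force: [-0.1, 0.1, -0.3]
width: 87.6
grasp_force: 0.0
```

```bash
python3 look.py w3.png; python3 - <<'E'
from h import *
for z,n in [(81,'spine est')]:
    for x in(-38,0,38): print(proj('wrist',[463.5+x*.949,-147+x*.316,86]))
E
```

```text
6.65 [ 452.6 -151.5  207.6] yaw 18.491283460442947 [-0.1  0.1 -0.3] 87.62851659425756
snap_hook [319.1 174.1] 0.89 [ 459.2 -146.2   50. ]
snap_hook [ 4.8 62.6] 0.22 [466.1 148.5  50. ]
hook_spine [323.  176.3] 0.74 [ 464.2 -148.3   81. ]
keeper_knob [365.   71.4] 0.57 [ 551.7 -150.2  115. ]
keeper_pivot [323.8  73.7] 0.72 [ 543.3 -122.4   88.5]
nest [321.3 162.8] 0.8 [ 462.6 -147.2    0. ]
[321.24699486 219.96917388]
[321.28011094 177.75234507]
[321.3155764  132.54047932]
```

View pics/w3.png

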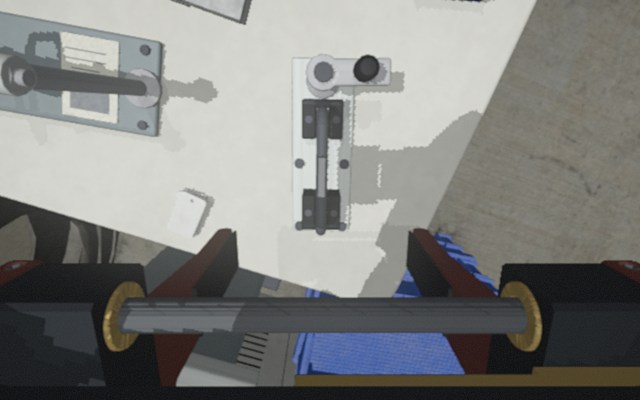

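The keeper is aside (knob at px (367,68)). The hook runs vertically in the picture at column 321, rows 98–235, matching the estimate, and the tool is aligned. I descend with the tip about 13 mm below the spine's centre, which keeps the fingertips clear of the rail later.

{"name": "apply_moves", "arguments": {"targets": [{"tx": -0.001,"ty": 0,"tz": -0.02,"spin": 0},{"tx": -0.001,"ty": 0,"tz": -0.05,"spin": 0},{"tx": -0.001,"ty": 0,"tz": -0.08,"spin": 0},{"tx": -0.001,"ty": 0,"tz": -0.11,"spin": 0},{"tx": -0.001,"ty": 0,"tz": -0.13,"spin": 0},{"tx": -0.001,"ty": 0,"tz": -0.14,"spin": 0},{"tx": -0.001,"ty": 0,"tz": -0.14,"spin": 0},{"tx": -0.001,"ty": 0,"tz": -0.14,"spin": 0}]}}

```text
t: 7.75
ee_pos: [452.0, -151.6, 68.2]
orientation: [3.101, 0.504, 0.001]
ft_force: [-0.8, 0.1, -0.6]
width: 87.5
grasp_force: 0.0
```

{"name": "apply_moves", "arguments": {"targets": [{"tx": 0,"ty": 0,"tz": 0,"spin": 0},{"tx": 0,"ty": 0,"tz": 0,"spin": 0},{"tx": 0,"ty": 0,"tz": 0,"spin": 0},{"tx": 0,"ty": 0,"tz": 0,"spin": 0},{"tx": 0,"ty": 0,"tz": 0,"spin": 0},{"tx": 0,"ty": 0,"tz": 0,"spin": 0},{"tx": 0,"ty": 0,"tz": 0,"spin": 0},{"tx": 0,"ty": 0,"tz": 0,"spin": 0}], "gripper": 1}}

```text
t: 8.55
ee_pos: [451.5, -151.5, 67.6]
orientation: [-3.101, -0.504, 0.0]
ft_force: [-0.4, 0.4, -0.6]
width: 27.5
grasp_force: 0.0
```

{"name": "apply_moves", "arguments": {"targets": [{"tx": 0,"ty": 0,"tz": 0,"spin": 0},{"tx": 0,"ty": 0,"tz": 0,"spin": 0},{"tx": 0,"ty": 0,"tz": 0,"spin": 0},{"tx": 0,"ty": 0,"tz": 0,"spin": 0},{"tx": 0,"ty": 0,"tz": 0,"spin": 0},{"tx": 0,"ty": 0,"tz": 0,"spin": 0},{"tx": 0,"ty": 0,"tz": 0.003,"spin": 0},{"tx": 0,"ty": 0,"tz": 0.006,"spin": 0}]}}

```text
t: 9.35
ee_pos: [451.4, -151.4, 73.8]
orientation: [-3.101, -0.504, 0.001]
ft_force: [-0.5, 0.1, -1.2]
width: 9.3
grasp_force: 30.0
```

{"name": "apply_moves", "arguments": {"targets": [{"tx": 0,"ty": 0,"tz": 0.01,"spin": 0},{"tx": 0,"ty": 0,"tz": 0.025,"spin": 0},{"tx": 0,"ty": 0,"tz": 0.045,"spin": 0},{"tx": 0,"ty": 0,"tz": 0.07,"spin": 0},{"tx": 0,"ty": 0,"tz": 0.1,"spin": 0},{"tx": 0,"ty": 0,"tz": 0.13,"spin": 0},{"tx": 0,"ty": 0,"tz": 0.16,"spin": 0},{"tx": 0,"ty": 0,"tz": 0.175,"spin": 0}]}}

```text
t: 10.15
ee_pos: [452.4, -151.8, 252.1]
orientation: [3.099, 0.504, 0.006]
ft_force: [-0.6, 0.5, -0.8]
width: 9.2
grasp_force: 30.0
```

```bash
cat > look2.py <<'E'
from h import *
import sys
np.set_printoptions(precision=1,suppress=True)
o=ctrl.get_obs();R=cv2.Rodrigues(o['orientation'])[0]
print(o['t'],o['ee_pos'],'yaw',np.degrees(np.arctan2(R[1,0],R[0,0])),o['ft_force'],o['width'],o['grasp_force'])
for n in ('side','scene'): snap(n,n+sys.argv[1]+'.png')
for k in ['snap_hook','hook_spine','hook_mouth','free_bay']:
    P={n:ctrl.pinpoint(k,n) for n in('side','scene')}
    print(k,{n:[(np.array(q['uv']),round(q['score'],2)) for q in P[n][:2]] for n in P})
    if all(P.values()): print('   ',tri([(n,P[n][0]['uv']) for n in P]))
E
python3 look2.py 3
```

```text
10.15 [ 452.4 -151.8  252.1] yaw 18.47456592972535 [-0.6  0.5 -0.8] 9.164132486458056 29.986779391765594
snap_hook {'side': [(array([224.1, 191.3]), 0.63)], 'scene': [(array([211.4, 190.9]), 0.86)]}
    (array([ 460.6, -145.6,  238.3]), [0.3, 0.3])
hook_spine {'side': [(array([224.8, 178.7]), 0.88)], 'scene': [(array([207.5, 186.2]), 0.78)]}
    (array([ 473.1, -149.2,  272.5]), [0.5, 0.5])
hook_mouth {'side': [(array([222.9, 203.9]), 0.9)], 'scene': [(array([208. , 197.1]), 0.84), (array([345.5, 172.4]), 0.41)]}
    (array([ 462.3, -155.7,  217.8]), [4.4, 4.4])
free_bay {'side': [], 'scene': []}
```

The hook is held (9.2 mm, 30 N) and free of the nest. I move towards the rail, align to its yaw and look from close by.

{"name": "apply_moves", "arguments": {"targets": [{"tx": 0,"ty": 0.012,"tz": 0.001,"spin": 0},{"tx": 0,"ty": 0.035,"tz": 0.003,"spin": -2},{"tx": -0.005,"ty": 0.065,"tz": 0.006,"spin": -4},{"tx": -0.01,"ty": 0.095,"tz": 0.01,"spin": -6},{"tx": -0.015,"ty": 0.125,"tz": 0.01,"spin": -8},{"tx": -0.02,"ty": 0.15,"tz": 0.01,"spin": -10},{"tx": -0.02,"ty": 0.168,"tz": 0.01,"spin": -10},{"tx": -0.02,"ty": 0.175,"tz": 0.01,"spin": -10}]}}

```text
t: 11.45
ee_pos: [431.0, 25.4, 258.6]
orientation: [-3.132, -0.235, 0.0]
ft_force: [0.1, -0.2, -0.3]
width: 9.2
grasp_force: 30.0
```

{"name": "apply_moves", "arguments": {"targets": [{"tx": 0,"ty": 0,"tz": 0,"spin": 0},{"tx": 0,"ty": 0,"tz": 0,"spin": 0},{"tx": 0,"ty": 0,"tz": 0,"spin": 0},{"tx": 0,"ty": 0,"tz": 0,"spin": 0},{"tx": 0,"ty": 0,"tz": 0,"spin": 0},{"tx": 0,"ty": 0,"tz": 0,"spin": 0},{"tx": 0,"ty": 0,"tz": 0,"spin": 0},{"tx": 0,"ty": 0,"tz": 0,"spin": 0}]}}

```text
t: 12.25
ee_pos: [431.5, 23.4, 258.7]
orientation: [3.133, 0.232, -0.0]
ft_force: [0.5, 0.6, -1.1]
width: 9.1
grasp_force: 30.0
```

```bash
python3 - <<'E'
from h import *
np.set_printoptions(precision=1,suppress=True)
o=ctrl.get_obs();print(o['t'],o['ee_pos'],o['orientation'])
K,R,t=cal('wrist'); np.savez('w4.npz',K=K,R=R,t=t)
snap('wrist','w4.png')
for q in ctrl.pinpoint('free_bay','wrist'): print(q,atz('wrist',q['uv'],165))
for x in (0,45,90,135): print(proj('wrist',[475-0.14*x,53+.99*x,165]))
E
```

```text
12.25 [431.5  23.4 258.7] [ 3.1  0.2 -0. ]
{'uv': [317.6, 214.1], 'score': 0.74} [419.4  25.3 165. ]
[291.6 138.6]
[231.3 138.2]
[170.9 137.7]
[110.5 137.2]
```

View pics/w4.png

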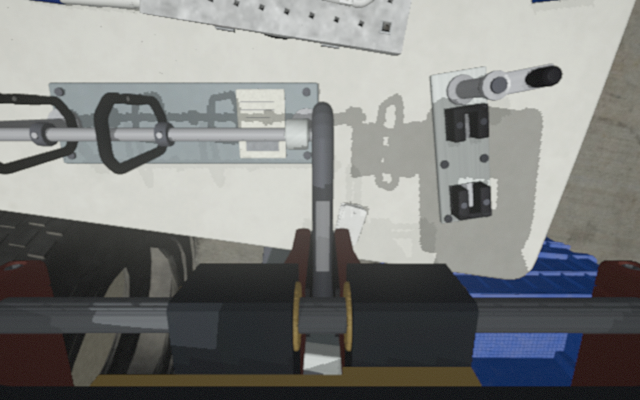

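The rail lies level in the picture at about row 134, with collars at u=163 and u=38 and the post cap at about u=297. The job card is at u=240–285, under the empty bay. The hook is held straight, with its far end at (322,105). I measure the rail precisely.

```bash
python3 - <<'E'
import numpy as np,cv2
np.set_printoptions(precision=1,suppress=True)
z=np.load('w4.npz');K,R,t=z['K'],z['R'],z['t'];o=-R.T@t
def at(u,v,h=165):
    d=R.T@np.linalg.inv(K)@np.array([u,v,1.]);return o+d*(h-o[2])/d[2]
g=cv2.cvtColor(cv2.imread('pics/w4.png'),cv2.COLOR_BGR2GRAY).astype(int)
for u in (85,190,210,225): print(u,g[122:148,u])
print('cols at row 134',g[134,28:48],g[134,150:175]); print(g[125,150:175])
for u,v in [(38,134),(163,134),(225,134),(297,135)]: print(u,at(u,v))
E
```

```text
85 [112 111 112 111 112 119 128 144 157 166 174 179 182 180 175 170 165 151
 136 134 145 150 151 148 150 150]
190 [120 137 145 160 159 139 131 146 158 168 176 184 188 187 181 176 171 158
 145 143 156 160 160 161 161 160]
210 [119 118 120 117 115 112 126 149 160 168 176 184 189 187 182 177 171 159
 145 141 148 153 152 153 158 161]
225 [155 162 164 164 159 140 133 147 160 169 176 185 189 188 183 177 172 160
 145 121 116 126 153 163 162 162]
cols at row 134 [170 142 118 152 183 189 188 182 153 111 101 101  95  76  63  56  65 104
 151 176] [186 187 187 166 127 124 165 193 201 200 193 166 122 108 108  90  67  93
 157 188 189 187 188 187 188]
[161 159 161 158 145 113  89  87  90  88  90  87  88  85  89  83  77  67
  63  62  60  72 105 141 157]
38 [450.6 239.8 165. ]
163 [464.3 147.9 165. ]
225 [471.1 102.3 165. ]
297 [478.3  49.3 165. ]
```

{"name": "apply_moves", "arguments": {"targets": [{"tx": 0.006,"ty": 0.012,"tz": 0,"spin": 0},{"tx": 0.014,"ty": 0.03,"tz": 0,"spin": 0},{"tx": 0.023,"ty": 0.05,"tz": 0,"spin": 0},{"tx": 0.032,"ty": 0.068,"tz": -0.003,"spin": 0},{"tx": 0.0375,"ty": 0.079,"tz": -0.01,"spin": 0},{"tx": 0.038,"ty": 0.081,"tz": -0.017,"spin": 0},{"tx": 0.038,"ty": 0.081,"tz": -0.021,"spin": 0},{"tx": 0.038,"ty": 0.081,"tz": -0.021,"spin": 0}]}}

```text
t: 13.15
ee_pos: [468.6, 104.0, 236.7]
orientation: [3.133, 0.232, -0.003]
ft_force: [0.5, 0.3, -1.8]
width: 9.2
grasp_force: 30.0
```

```bash
python3 look2.py 5; python3 - <<'E'
import cv2
a=cv2.imread('pics/side5.png')[110:250,250:410];cv2.imwrite('pics/s5c.png',cv2.resize(a,None,fx=4,fy=4,interpolation=cv2.INTER_CUBIC))
E
```

```text
13.15 [468.6 104.  236.7] yaw 8.464672854867713 [ 0.5  0.3 -1.8] 9.225883174791743 29.98494654893875
snap_hook {'side': [(array([322.8, 162.3]), 0.92), (array([338.5, 180.8]), 0.57)], 'scene': [(array([318.6, 164.3]), 0.55)]}
    (array([473.8, 108.7, 217.3]), [0.1, 0.1])
hook_spine {'side': [(array([326.6, 149.5]), 0.65)], 'scene': [(array([317.7, 156.3]), 0.68)]}
    (array([484.7, 104.5, 256.1]), [3.1, 3.1])
hook_mouth {'side': [(array([321.7, 171.5]), 0.94), (array([339.7, 179.3]), 0.36)], 'scene': [(array([313.6, 172.3]), 0.71)]}
    (array([484.9,  92. , 205.6]), [2.3, 2.3])
free_bay {'side': [], 'scene': []}
```

View pics/s5c.png

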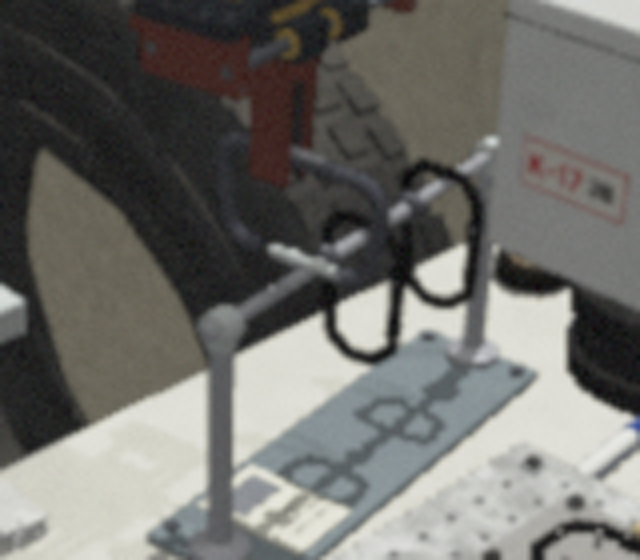

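The hook hangs level over the near bay with its pale gate at crop (270–335, 250–270), just above the rail. The small hooks are untouched. A quick check of the gate tip's offset from the rail before pressing:

```bash
python3 - <<'E'
from h import *
np.set_printoptions(precision=1,suppress=True)
ex=np.array([.989,.147,0]);T=np.array([469.5,104.3,237.7])
tip=T-9*ex;tip[2]=189; hin=T+42*ex;hin[2]=189
print('tip exp',proj('side',tip),'seen (317.5,172.3)','hinge exp',proj('side',hin),'seen ~(333.5,177)')
for s in(-52,0,40): print('rail exp',proj('side',[470-.147*s,104.3+.989*s,165]),)
print('seen cap (305.5,192) ; rail at u 312..318 ->(314.8,185.8),(342,168)')
E
```

```text
tip exp [316.6 172.1] seen (317.5,172.3) hinge exp [334.8 179. ] seen ~(333.5,177)
rail exp [305.7 191.5]
rail exp [319.7 182.5]
rail exp [329.8 176. ]
seen cap (305.5,192) ; rail at u 312..318 ->(314.8,185.8),(342,168)
```

The tip and rail match to within a pixel, so I press down.

{"name": "apply_moves", "arguments": {"targets": [{"tx": 0,"ty": 0,"tz": -0.005,"spin": 0},{"tx": 0,"ty": 0,"tz": -0.01,"spin": 0},{"tx": 0,"ty": 0,"tz": -0.014,"spin": 0},{"tx": 0,"ty": 0,"tz": -0.018,"spin": 0},{"tx": 0,"ty": 0,"tz": -0.022,"spin": 0},{"tx": 0,"ty": 0,"tz": -0.026,"spin": 0},{"tx": 0,"ty": 0,"tz": -0.03,"spin": 0},{"tx": 0,"ty": 0,"tz": -0.034,"spin": 0}]}}

```text
t: 14.45
ee_pos: [469.6, 104.5, 203.5]
orientation: [3.133, 0.232, 0.0]
ft_force: [-1.1, -0.9, 3.2]
width: 9.1
grasp_force: 30.0
```

{"name": "apply_moves", "arguments": {"targets": [{"tx": 0,"ty": 0,"tz": -0.005,"spin": 0},{"tx": 0,"ty": 0,"tz": -0.01,"spin": 0},{"tx": 0,"ty": 0,"tz": -0.015,"spin": 0},{"tx": 0,"ty": 0,"tz": -0.02,"spin": 0},{"tx": 0,"ty": 0,"tz": -0.025,"spin": 0},{"tx": 0,"ty": 0,"tz": -0.029,"spin": 0},{"tx": 0,"ty": 0,"tz": -0.0305,"spin": 0},{"tx": 0,"ty": 0,"tz": -0.0305,"spin": 0}]}}

```text
t: 15.25
ee_pos: [468.7, 104.4, 172.5]
orientation: [3.133, 0.232, -0.003]
ft_force: [0.8, -0.8, -0.5]
width: 9.4
grasp_force: 30.0
```

```bash
python3 look2.py 6; python3 - <<'E'
import cv2
a=cv2.imread('pics/side6.png')[130:220,270:370];cv2.imwrite('pics/s6c.png',cv2.resize(a,None,fx=6,fy=6,interpolation=cv2.INTER_CUBIC))
E
```

```text
15.25 [468.7 104.4 172.5] yaw 8.472961545201512 [ 0.8 -0.8 -0.5] 9.439711858551707 29.9838325381279
snap_hook {'side': [(array([321.2, 184.9]), 0.82)], 'scene': [(array([315.7, 184.3]), 0.8)]}
    (array([491.1,  90.5, 171.7]), [2.1, 2.1])
hook_spine {'side': [(array([324.2, 174.7]), 0.56)], 'scene': [(array([321.3, 176.3]), 0.68)]}
    (array([484.6, 107.7, 188.1]), [3.4, 3.4])
hook_mouth {'side': [], 'scene': [(array([316.2, 188.2]), 0.54), (array([345.6, 172.6]), 0.33)]}
free_bay {'side': [(array([358.7, 167. ]), 0.46)], 'scene': [(array([232.6, 251.4]), 0.38)]}
    (array([ 753.8, -136.4,  416.1]), [21.8, 21.8])
```

View pics/s6c.png

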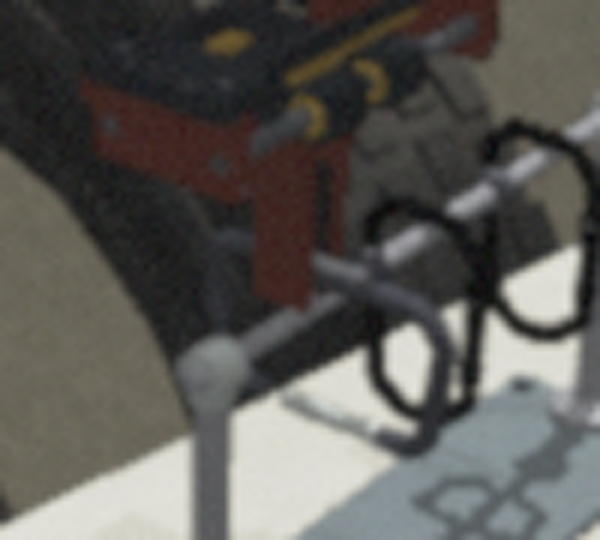

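The gate shows as a closed pale bar at crop (285–370, 400–435), below the rail, and the force fell back to zero, so it has snapped shut. I release, opening only part way to clear the collar and post.

{"name": "apply_moves", "arguments": {"targets": [{"tx": 0,"ty": 0,"tz": 0,"spin": 0},{"tx": 0,"ty": 0,"tz": 0,"spin": 0},{"tx": 0,"ty": 0,"tz": 0,"spin": 0},{"tx": 0,"ty": 0,"tz": 0,"spin": 0},{"tx": 0,"ty": 0,"tz": 0.001,"spin": 0},{"tx": 0,"ty": 0,"tz": 0.004,"spin": 0},{"tx": 0,"ty": 0,"tz": 0.01,"spin": 0},{"tx": 0,"ty": 0,"tz": 0.02,"spin": 0}], "gripper": 0.1}}

```text
t: 16.55
ee_pos: [469.2, 104.5, 193.5]
orientation: [3.133, 0.232, -0.001]
ft_force: [-0.0, 0.4, 0.9]
width: 39.8
grasp_force: 0.0
```

{"name": "apply_moves", "arguments": {"targets": [{"tx": 0,"ty": 0,"tz": 0.015,"spin": 0},{"tx": 0,"ty": 0,"tz": 0.03,"spin": 0},{"tx": 0,"ty": 0,"tz": 0.05,"spin": 0},{"tx": 0,"ty": 0,"tz": 0.065,"spin": 0},{"tx": -0.015,"ty": 0,"tz": 0.08,"spin": 0},{"tx": -0.035,"ty": 0,"tz": 0.09,"spin": 0},{"tx": -0.055,"ty": 0,"tz": 0.09,"spin": 0},{"tx": -0.07,"ty": 0,"tz": 0.09,"spin": 0}]}}

```text
t: 17.35
ee_pos: [398.6, 104.5, 284.2]
orientation: [-3.133, -0.232, -0.002]
ft_force: [0.6, 0.7, -0.2]
width: 39.2
grasp_force: 0.0
```

{"name": "apply_moves", "arguments": {"targets": [{"tx": 0,"ty": 0,"tz": 0,"spin": 0},{"tx": 0,"ty": 0,"tz": 0,"spin": 0},{"tx": 0,"ty": 0,"tz": 0,"spin": 0},{"tx": 0,"ty": 0,"tz": 0,"spin": 0},{"tx": 0,"ty": 0,"tz": 0,"spin": 0},{"tx": 0,"ty": 0,"tz": 0,"spin": 0},{"tx": 0,"ty": 0,"tz": 0,"spin": 0},{"tx": 0,"ty": 0,"tz": 0,"spin": 0}]}}

```text
t: 18.15
ee_pos: [399.6, 104.5, 283.1]
orientation: [-3.133, -0.232, 0.0]
ft_force: [-0.1, -0.0, -0.3]
width: 39.1
grasp_force: 0.0
```

{"name": "apply_moves", "arguments": {"targets": [{"tx": 0,"ty": 0,"tz": 0,"spin": 0},{"tx": 0,"ty": 0,"tz": 0,"spin": 0},{"tx": 0,"ty": 0,"tz": 0,"spin": 0},{"tx": 0,"ty": 0,"tz": 0,"spin": 0},{"tx": 0,"ty": 0,"tz": 0,"spin": 0},{"tx": 0,"ty": 0,"tz": 0,"spin": 0},{"tx": 0,"ty": 0,"tz": 0,"spin": 0},{"tx": 0,"ty": 0,"tz": 0,"spin": 0}]}}

```text
t: 18.95
ee_pos: [399.5, 104.5, 283.2]
orientation: [-3.133, -0.232, 0.0]
ft_force: [0.0, 0.6, 0.3]
width: 39.1
grasp_force: 0.0
```

{"name": "apply_moves", "arguments": {"targets": [{"tx": 0,"ty": 0,"tz": 0,"spin": 0},{"tx": 0,"ty": 0,"tz": 0,"spin": 0},{"tx": 0,"ty": 0,"tz": 0,"spin": 0},{"tx": 0,"ty": 0,"tz": 0,"spin": 0},{"tx": 0,"ty": 0,"tz": 0,"spin": 0},{"tx": 0,"ty": 0,"tz": 0,"spin": 0},{"tx": 0,"ty": 0,"tz": 0,"spin": 0},{"tx": 0,"ty": 0,"tz": 0,"spin": 0}]}}

```text
t: 19.75
ee_pos: [399.5, 104.5, 283.2]
orientation: [-3.133, -0.232, 0.0]
ft_force: [0.9, 0.4, 0.2]
width: 39.6
grasp_force: 0.0
```

{"name": "apply_moves", "arguments": {"targets": [{"tx": 0,"ty": 0,"tz": 0,"spin": 0},{"tx": 0,"ty": 0,"tz": 0,"spin": 0},{"tx": 0,"ty": 0,"tz": 0,"spin": 0},{"tx": 0,"ty": 0,"tz": 0,"spin": 0},{"tx": 0,"ty": 0,"tz": 0,"spin": 0},{"tx": 0,"ty": 0,"tz": 0,"spin": 0},{"tx": 0,"ty": 0,"tz": 0,"spin": 0},{"tx": 0,"ty": 0,"tz": 0,"spin": 0}]}}

```text
t: 20.55
ee_pos: [399.5, 104.5, 283.2]
orientation: [3.133, 0.232, 0.0]
ft_force: [-0.0, -0.1, 0.7]
width: 39.6
grasp_force: 0.0
```

{"name": "apply_moves", "arguments": {"targets": [{"tx": 0,"ty": 0,"tz": 0,"spin": 0},{"tx": 0,"ty": 0,"tz": 0,"spin": 0},{"tx": 0,"ty": 0,"tz": 0,"spin": 0},{"tx": 0,"ty": 0,"tz": 0,"spin": 0},{"tx": 0,"ty": 0,"tz": 0,"spin": 0},{"tx": 0,"ty": 0,"tz": 0,"spin": 0},{"tx": 0,"ty": 0,"tz": 0,"spin": 0},{"tx": 0,"ty": 0,"tz": 0,"spin": 0}]}}

```text
t: 21.35
ee_pos: [399.5, 104.5, 283.2]
orientation: [-3.133, -0.232, -0.0]
ft_force: [0.1, 0.0, -0.6]
width: 39.9
grasp_force: 0.0
```

{"name": "apply_moves", "arguments": {"targets": [{"tx": 0,"ty": 0,"tz": 0,"spin": 0},{"tx": 0,"ty": 0,"tz": 0,"spin": 0},{"tx": 0,"ty": 0,"tz": 0,"spin": 0},{"tx": 0,"ty": 0,"tz": 0,"spin": 0},{"tx": 0,"ty": 0,"tz": 0,"spin": 0},{"tx": 0,"ty": 0,"tz": 0,"spin": 0},{"tx": 0,"ty": 0,"tz": 0,"spin": 0},{"tx": 0,"ty": 0,"tz": 0,"spin": 0}]}}

```text
t: 22.15
ee_pos: [399.5, 104.5, 283.2]
orientation: [-3.133, -0.232, -0.0]
ft_force: [0.1, 0.0, 0.6]
width: 39.6
grasp_force: 0.0
```

```bash
python3 look2.py 7; python3 - <<'E'
import cv2
a=cv2.imread('pics/side7.png')[130:250,270:400];cv2.imwrite('pics/s7c.png',cv2.resize(a,None,fx=4.5,fy=4.5,interpolation=cv2.INTER_CUBIC))
E
```

```text
22.15 [399.5 104.5 283.2] yaw 8.475551912212191 [0.1 0.  0.6] 39.634742476661295 0.0
snap_hook {'side': [(array([320.7, 198.5]), 0.67)], 'scene': [(array([317.3, 189.5]), 0.8)]}
    (array([478.3, 101. , 126.4]), [0.2, 0.2])
hook_spine {'side': [(array([330.8, 200.2]), 0.57)], 'scene': [(array([237.5, 243.2]), 0.36)]}
    (array([ 694.7, -125.3,  333.5]), [22.9, 22.9])
hook_mouth {'side': [(array([327. , 199.9]), 0.65), (array([312.9, 193.4]), 0.63)], 'scene': [(array([310. , 182.2]), 0.63), (array([318. , 186.5]), 0.54)]}
    (array([483.5,  93.2, 142.5]), [19.8, 19.8])
free_bay {'side': [], 'scene': []}
```

View pics/s7c.png

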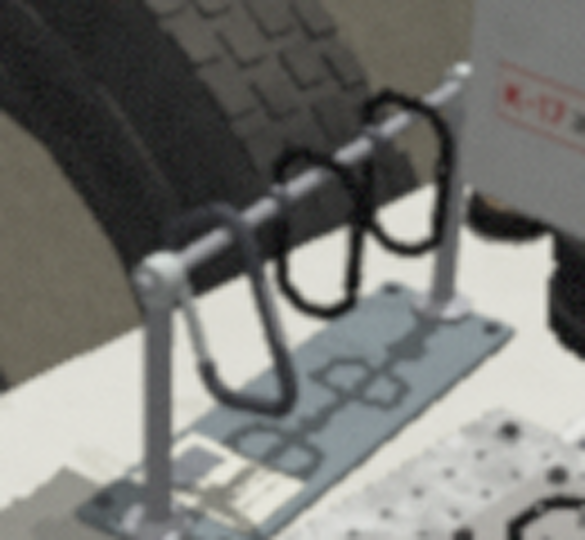

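The hook hangs in the near bay over the card, with its gate closed (pale bar at crop (185–210, 290–370)). The other two hang undisturbed. I wait a little and compare frames for stillness.

{"name": "apply_moves", "arguments": {"targets": [{"tx": 0,"ty": 0,"tz": 0,"spin": 0},{"tx": 0,"ty": 0,"tz": 0,"spin": 0},{"tx": 0,"ty": 0,"tz": 0,"spin": 0},{"tx": 0,"ty": 0,"tz": 0,"spin": 0},{"tx": 0,"ty": 0,"tz": 0,"spin": 0},{"tx": 0,"ty": 0,"tz": 0,"spin": 0},{"tx": 0,"ty": 0,"tz": 0,"spin": 0},{"tx": 0,"ty": 0,"tz": 0,"spin": 0}]}}

```text
t: 23.45
ee_pos: [399.5, 104.5, 283.2]
orientation: [-3.133, -0.232, 0.0]
ft_force: [-0.3, 0.3, 0.6]
width: 39.4
grasp_force: 0.0
```

{"name": "apply_moves", "arguments": {"targets": [{"tx": 0,"ty": 0,"tz": 0,"spin": 0},{"tx": 0,"ty": 0,"tz": 0,"spin": 0},{"tx": 0,"ty": 0,"tz": 0,"spin": 0},{"tx": 0,"ty": 0,"tz": 0,"spin": 0},{"tx": 0,"ty": 0,"tz": 0,"spin": 0},{"tx": 0,"ty": 0,"tz": 0,"spin": 0},{"tx": 0,"ty": 0,"tz": 0,"spin": 0},{"tx": 0,"ty": 0,"tz": 0,"spin": 0}]}}

```text
t: 24.25
ee_pos: [399.5, 104.5, 283.2]
orientation: [-3.133, -0.232, 0.0]
ft_force: [0.2, 0.3, -0.8]
width: 39.7
grasp_force: 0.0
```

```bash
python3 - <<'E'
from h import *
a=cv2.imread('pics/side7.png')[:,:,::-1].astype(int)
c=lambda i:i[170:225,300:345].astype(int)
p=None
for i in range(8):
    b=ctrl.get_image('side')
    print(np.abs(c(b)-c(a)).mean(),np.abs(c(b)-c(a)).max(), None if p is None else (np.abs(c(b)-c(p)).mean(),np.abs(c(b)-c(p)).max())); p=b
print(np.abs(b[50:100,50:150].astype(int)-a[50:100,50:150]).mean(), ctrl.get_obs()['t'])
E
```

```text
2.6507744107744107 33 None
2.6274747474747473 34 (np.float64(1.7768350168350169), np.int64(15))
2.668282828282828 36 (np.float64(1.7951515151515152), np.int64(16))
2.6274747474747473 32 (np.float64(1.7878787878787878), np.int64(14))
2.6315151515151514 36 (np.float64(1.7995959595959596), np.int64(15))
2.6432323232323234 33 (np.float64(1.8175084175084175), np.int64(21))
2.6449831649831648 34 (np.float64(1.7814141414141413), np.int64(15))
2.628013468013468 33 (np.float64(1.7987878787878788), np.int64(18))
2.269066666666667 24.65
```

The frames now differ only by noise, so the hook has stopped swinging. I hand the job in.

```bash
python3 -c "
from workcell import ctrl
print(ctrl.close_job())"
```

```text
the job is handed in; nothing more can be done
None
```

I swung the keeper aside and snapped the big hook over the rail in the bay above the job card; it hangs still with its gate closed, the two smaller hooks still hang on the rail, and I handed the job in at about 25 s.

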